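# Pin the bat to the banding wheel

## Task

Pin the square plywood bat to the banding wheel: draw the red-handled brass pin out of the wooden block, put its nose down through the hole in the bat, and, since the holes in the plate beneath are out of line and hidden, use the pin to swing the bat a little round until it drops into one of them. Then push it fully home, its collar flush on the bat, and let go. Push gently (never more than about 30 N on the wheel), keep the small cup standing in the middle of the bat, and do not disturb the other things.

Things in the scene. Friction and masses are not known exactly. Their poses are not given: they have to be found in the camera images.
- pin: Brass pin with red handle, loose, upright in the block's -y hole at the start. Origin at the centre of its nose (lower end), z up along it. From the nose: shank 12 mm in diameter, 32 mm long (end chamfered 1.5 mm); collar 24 mm in diameter, 32 to 36 mm; round red handle 18 mm in diameter, 36 to 76 mm. About 80 g.
- pin_collar (a point): On the pin's axis at the underside of its collar, 32 mm above the nose; this face must come down flush on the bat. Flush means that the nose is 17 mm below the face of the plate under the bat.
- bat_hole (a point): Centre of the bat's hole at its top face; z up. 14.5 mm wide, through the 15 mm bat, 78 mm from the wheel's axis. Directly below the bat lies a level aluminium plate with two 14.5 mm holes, also 78 mm from the axis, 25 mm apart. At the start this hole is over solid plate between them: one lies 6 to 19 mm along the arc to each side; sweeping either way finds one. Neither is measured.
- bat_centre (a point): Wheel's axis at the bat's top face, 115 mm above the table; x points to the bat's hole. The bat, a plywood square 210 x 210 x 15 mm, turns about this vertical axis over the plate, at least 0.19 rad either way from its start (beyond both plate holes). Light friction (0.12 N m, about 1.5 N at its hole); it stays where left.
- wheel: Banding wheel: fixed green stand 170 mm across, dark round head, aluminium plate, bat. Origin on the axis at the table; its yaw does not tell where the plate's holes are. A brake (2.5 N m) holds head and plate. Plate and bat lie on rubber: they sink 1 mm under 12 and 20 N. In each plate hole, 7 mm down, is a felt plug: yields downward at about 6 N, 13 mm of travel, stays where pushed.
- block: Fixed pale wooden block, 60 x 130 x 40 mm high, long along its y; origin under its centre. Two upright 14.5 mm holes, 35 mm to either side of its middle along y: the pin stands in the -y one, its collar on the block's top, the needle tool in the +y one.
- needle: Bystander: needle tool, loose, with green handle 13 mm in diameter, standing in the block's other hole, its top 74 mm above the table. Origin at its lower end.
- cup: Small cream cup, loose, 54 mm across and 45 mm high, standing on the middle of the bat; origin at the centre of its underside. It must stay there.
- beaker: Bystander: cream cup, 76 mm across and 85 mm high, standing on the table; origin under its centre.
- bowl: Bystander: blue bowl, 120 mm across and 60 mm high, on the table; origin under its centre.
- jar: Bystander: dark blue jar with black cap, 64 mm across and 75 mm high, on the table; origin under its centre.
- brushpot: Bystander: terracotta pot 90 mm across with paint brushes, 220 mm high in all; origin under its centre.
- dish: Bystander: flat red dish, 100 mm across and 16 mm high, on the table; origin under its centre.
Things that resemble listed ones, but are neither listed nor needed, are in the scene too. Of the things shaped like the pin, the brass one is meant. Leave any pink look-alike of the cup alone.

How it is judged:
On the way, in this order (a step that is already met when the one before it is completed fails the run):
1. the pin is drawn clear of the block (height (world z) of pin above 0.05 m), for 0.1 s.
2. the pin's nose is through the bat's hole, the pin upright (z of pin in the frame of bat_hole below -0.01 m and horizontal distance between pin and bat_hole below 0.004 m and angle between pin's own z axis and vertical below 0.2 rad), for 0.1 s.
At the end, for the whole second after the job is handed in: The pin is upright (0.1 rad) in the bat's hole (axis within 4 mm) with its collar within 3 mm of the bat's top face, reached only through a plate hole; it is let go and at rest. The small cup stands upright (0.15 rad) on the bat within 20 mm of its middle (horizontal distance between each of pin, pin_collar and bat_hole below 0.004 m and z of pin_collar in the frame of bat_hole below 0.003 m and angle between pin's own z axis and vertical below 0.1 rad and linear speed of pin below 0.02 m/s and horizontal distance between cup and bat_centre below 0.02 m and angle between cup's own z axis and vertical below 0.15 rad and z of cup in the frame of bat_centre above -0.005 m); the robot touches nothing.
It fails at once if the pin presses on the wheel, plate or bat with more than 30 N (contact force between pin and wheel above 30 N).
It fails at once if the robot itself presses on the wheel, plate or bat with more than 30 N (contact force between any of the arm, the fingers and wheel above 30 N).
It fails at once if the small cup is tipped over or falls off the bat (angle between cup's own z axis and vertical above 0.6 rad or height (world z) of cup below 0.1 m).
It fails at once if the needle tool, beaker, bowl, jar, brush pot or dish is moved more than 30 mm or tipped (distance of any of needle, beaker, bowl, jar, brushpot, dish from where it was at the start of the episode above 0.03 m or angle between any of needle, beaker, bowl, jar, brushpot, dish's own z axis and vertical above 0.35 rad).
It also fails if it takes over 54 s, if anything falls off the work surface, if the arm or the gripper's body presses on something with over 40 N, if the wrist force passes 120 N, or if a joint passes its speed limit or range.

## Robot

A 7-joint arm with a two-finger parallel gripper is mounted at the origin on the work surface. World frame = base frame: x ahead of the robot, y to its left, z up, the work surface at z = 0. Lengths are in m, angles in rad, forces in N, time in s.
With the tool pointing down it reaches from about 0.425 to 0.975 m from the base axis. Payload 16.7 kg.
Tool frame: the origin (TCP) lies midway between the tips of the shut fingers; the grasp point (between the pads) lies 19 mm behind it; z points along the fingers, y is the direction in which the jaws open and shut (so a half turn about z gives the same grasp; the last joint's range is limited). The gripper opens to 85 mm and grips with 20 to 120 N. Pads are 22 mm wide; open, the fingers measure 114 mm over their backs; the gripper's body (76 mm by 85 mm) begins 54 mm behind the grasp point. The pads swing forward as they close: fully open they stand 13 mm farther back than shut.
Start: joints at [-1.347, 0.426, 0.074, 1.606, -0.034, 1.111, -0.067], TCP at [0.246, 0.628, 0.231] pointing down, gripper open.
Joint ranges: [-2.85, 2.85], [-0.5, 2.14], [-1.23, 1.37], [0.21, 2.46], [-1.02, 4.16], [0.16, 2.05], [-2.73, 2.73]. Speed limits (rad/s): [1.89, 1.89, 2.39, 2.39, 3.01, 3.01, 3.01].

## Interface

Orientations are given as a unit quaternion [w, x, y, z].
In Python, from cell import r gives the robot as it stands.
- The arm moves only by the tool apply_moves, never from a script. Its argument "moves" is text: rows parted by semicolons, each of 5 numbers parted by spaces: the closure, from 0 (fully open) to 1 (shut), then the shift along the world's x, y, z in mm, then the turn about the world's z in degrees. A call has 1 to 5 rows; each row is the pose to reach, as a shift and turn from the pose measured when the call began; what a row does not reach only later rows make up. A row lasts 1/12 s, in which the tool goes at most 41.7 mm and 7.16 degrees, less where a joint would pass 70% of its speed; a pose out of reach is approached as far as the arm can. A call with a gripper value outside its range is refused whole. The fingers move at their own pace and stop on an object; "grip_force" is the grip in N (left out, the last holds). Time passes only in rows, so rows that repeat a pose let the fingers close. It gives the time, the measured TCP pose, the force and the opening at its end, in the units of the state.
- r.get_obs(): the state, without advancing time (a new reading comes with each control period).
- r.capture(name): name is "scene" or "top"; returns (picture, depth): 384x512x3 uint8, blue, green, red; 384x512 float32, m along the optical axis (not along the pixel's ray), 0 where there is no reading.
- r.calibration(name): a dict with "fx", "fy", "cx", "cy" (pixels), "distortion" ([k1, k2, p1, p2, k3] as OpenCV has them; the pictures are not rectified), "world_from_camera" (4x4, takes a point from camera to world coordinates). Camera axes: x right, y up, looking along -z (the intrinsics and any distortion apply to the point x, -y, -z); pixel columns grow to the right and rows downward; lengths in m; the calibration is good to about 2 mm. A picture is of the moment at which its call begins. calibration takes no time and is no camera call.
- r.job_done(): hands the job in, once; it reports no verdict.
Trained networks look in the newest picture that a camera, given by its name, has taken for a name from the list of things; names that differ only in an ending like _2 or _b are one class to them, and where a whole thing is asked for, a point or a joint stands for the part that bears it (a point fixed in the world has none). Each returns a list of dicts, best first, with "conf" (0 to 1); they miss things now and then, are a little off and sometimes report something else, mostly with a low value. They report only what shows in the picture. A call takes as long as a camera call. They do not tell look-alikes from the thing itself.
- r.look_for(camera, label): "position" ([column, row] in pixels, amid what is visible of it).
The state is a dict: "time": time; "joint_positions": joint angles; "dq": joint speeds; "joint_torque": joint torques, N m; "eef_pos": TCP position; "tcp_rot": TCP orientation; "ft_force": force on the tool from outside, world axes, zero at the start; "ft_torque": the same for the moment, N m; "finger_gap": opening from 0.0 (shut) to 1.0 (fully open).
Only numpy, scipy, OpenCV 4.12 (cv2) and the standard library are available. Lean on these libraries where they do the work, as an engineer would, in place of code of your own. Each camera call takes 0.05 s, during which the arm holds its last target. There are 200 camera calls.

## Working session

There is one attempt and no reset: what is moved stays moved. The work goes in short steps, Python scripts to look and compute and a tool call to move; the robot and the scene stay as the last step left them, time stands still between calls to the robot, and variables do not carry over. Pictures are saved under pics/ and viewed, about 8 in all and at most 12, crops included, and the job is handed in when it is done.

Besides the shell and the picture viewer there is one more tool, called after ">>>" as name(argument=value, ...) on one line, values as JSON. apply_moves: Moves the arm, as the interface text tells. Its arguments: {"type":"object","properties":{"moves":{"type":"string"},"grip_force":{"type":"number"}},"required":["moves"]}

```bash
mkdir -p pics; ls; cat > h.py <<'E'
import numpy as np, cv2
from cell import r
def cap(n):
    im,d=r.capture(n); return im.copy(),d.copy()
def world(n,u,v,depth=None,z=None):
    c=r.calibration(n); K=np.array([[c['fx'],0,c['cx']],[0,c['fy'],c['cy']],[0,0,1]],float)
    p=cv2.undistortPoints(np.array([[[u,v]]],float),K,np.array(c['distortion'],float))[0,0]
    T=np.array(c['world_from_camera']); ray=np.array([p[0],-p[1],-1.])
    if depth is None:
        o=T[:3,3]; w=T[:3,:3]@ray; depth=(z-o[2])/w[2]
    return (T@np.append(ray*depth,1))[:3]
E
python3 - <<'E'
from h import *
o=r.get_obs(); print(o)
for n in ['scene','top']:
    im,d=cap(n); cv2.imwrite(f'pics/{n}0.png',cv2.resize(im,(800,600))); cv2.imwrite(f'pics/{n}raw.png',im);np.save(f'{n}.npy',d)
    c=r.calibration(n); print(n,c['fx'],np.round(c['world_from_camera'],3).tolist())
    for l in ['pin','bat_hole','wheel','block','needle','cup']:
        for q in r.look_for(n,l)[:3]:
            u,v=q['position']; dd=d[int(v),int(u)]; print(n,l,round(q['conf'],2),np.round([u,v],1),np.round(world(n,u,v,dd),3) if dd>0 else None)
E
```

```text
pics
{'time': 0.0, 'joint_positions': array([-1.34649331,  0.42673207,  0.07387637,  1.60660618, -0.03411787,
        1.11079141, -0.06708659]), 'dq': array([ 2.54429117e-04,  6.48337128e-04, -1.66603961e-03,  1.63463152e-03,
        2.17859090e-06,  1.24342086e-04, -1.33524576e-03]), 'joint_torque': array([-2.22504146e-03, -9.49857688e+01,  3.76008108e+00, -4.63471735e+01,
        1.92317809e-02,  1.06300222e-02, -6.33158584e-05]), 'eef_pos': array([0.24637116, 0.62799744, 0.23061167]), 'tcp_rot': array([-7.46063380e-05,  1.85839478e-01,  9.82579911e-01, -6.33975912e-04]), 'ft_force': array([ 0.49243614, -0.0806462 ,  0.04420098]), 'ft_torque': array([ 0.01094511, -0.00567048,  0.07758588]), 'finger_gap': 1.000902630412852}
scene 358.20752342803786 [[0.165, -0.702, 0.693, 1.241], [0.986, 0.132, -0.101, -0.016], [-0.02, 0.7, 0.714, 0.775], [0.0, 0.0, 0.0, 1.0]]
scene pin 0.65 [117.  187.2] [ 0.471 -0.279  0.068]
scene pin 0.63 [ 90.8 189.2] [ 0.455 -0.356  0.059]
scene bat_hole 0.57 [270.6 192.6] None
scene wheel 0.73 [272.2 173.5] [0.568 0.145 0.136]
scene wheel 0.59 [272.9 195.3] [
[... 169 characters left out ...]
 0.132]
scene cup 0.77 [197.1 199.4] [ 0.505 -0.063  0.011]
scene cup 0.46 [273.1 191.8] [0.613 0.139 0.113]
top 405.02643555433264 [[-0.134, 0.969, -0.209, 0.298], [-0.991, -0.132, 0.022, 0.117], [-0.006, 0.211, 0.978, 1.481], [0.0, 0.0, 0.0, 1.0]]
top pin 0.62 [361.9 213.5] [ 0.458 -0.274  0.054]
top pin 0.52 [384.3 212.9] [ 0.447 -0.348  0.073]
top bat_hole 0.72 [242.3 196.9] [0.556 0.138 0.155]
top bat_hole 0.16 [238.3 189.9] [0.588 0.15  0.12 ]
top wheel 0.78 [239.5 199.4] [0.556 0.15  0.114]
top wheel 0.57 [177.9 211.3] [0.552 0.373 0.065]
top block 0.95 [352.3 214.7] [ 0.46  -0.243  0.038]
top cup 0.68 [238.5 191. ] [0.586 0.149 0.115]
top cup 0.51 [302.7 203.7] [ 0.529 -0.077  0.009]
```

```bash
python3 - <<'E'
import cv2,numpy as np
t=cv2.imread('pics/topraw.png'); s=cv2.imread('pics/sceneraw.png')
a=cv2.resize(t[130:280,170:420],(800,480),interpolation=cv2.INTER_CUBIC)
cv2.imwrite('pics/t1.png',a)
cv2.imwrite('pics/s1.png',cv2.resize(s[130:250,60:340],(800,343),interpolation=cv2.INTER_CUBIC))
E
```

```text
(no output)
```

View pics/t1.png

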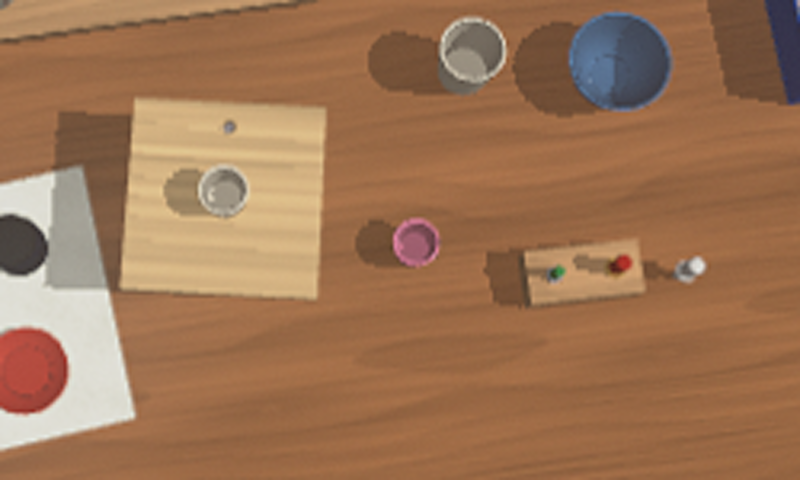

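View pics/s1.png

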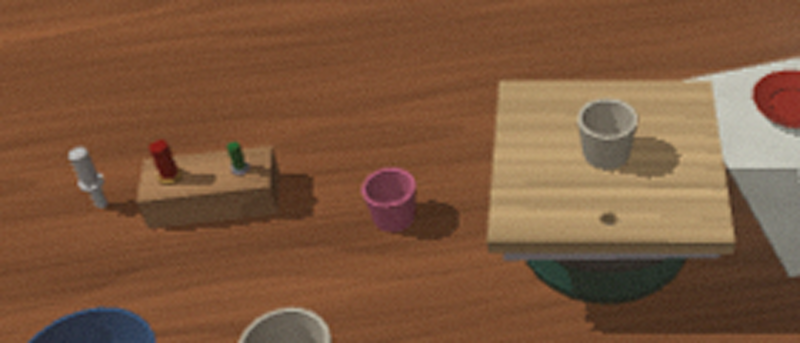

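View pics/scene0.png

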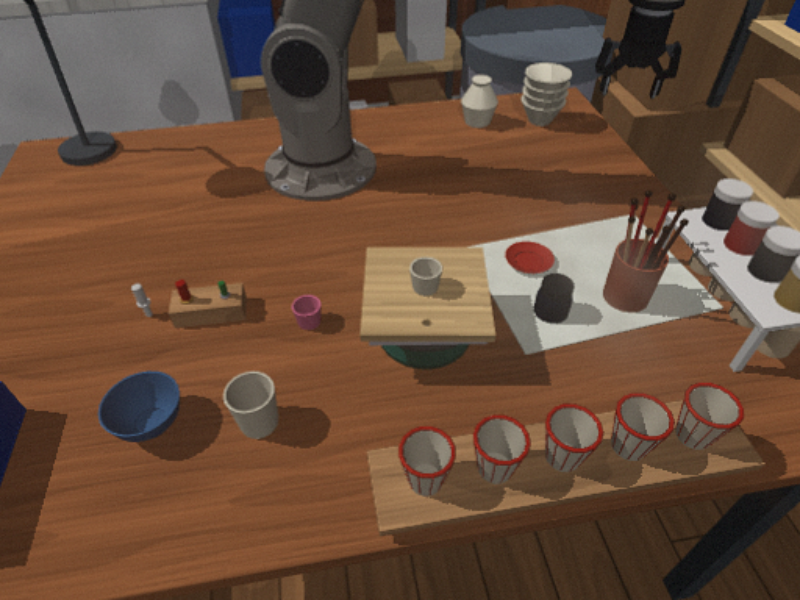

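The top crop shows the brass pin (red handle) at about raw (364,212), the needle at (344,215), the white look-alike at (386,213), the bat hole at (241.6,169.7) and the cup on the bat at (240,190). In the scene crop the hole is at (272.8,206.3) and the pin at (117,187).

```bash
cat >> h.py <<'E'
from scipy.optimize import least_squares
def proj(n,P):
    c=r.calibration(n); K=np.array([[c['fx'],0,c['cx']],[0,c['fy'],c['cy']],[0,0,1]],float)
    Ti=np.linalg.inv(np.array(c['world_from_camera'])); q=(np.c_[P,np.ones(len(P))]@Ti.T)[:,:3]*[1,-1,-1]
    return cv2.projectPoints(q,np.zeros(3),np.zeros(3),K,np.array(c['distortion'],float))[0][:,0]
A=np.linspace(0,2*np.pi,24,endpoint=False)
def cyl(x,y,z0,z1,rad): return np.array([[x+rad*np.cos(a),y+rad*np.sin(a),z] for z in(z0,z1) for a in A])
def hullc(p):
    m=cv2.moments(cv2.convexHull(p.astype(np.float32))); return np.array([m['m10'],m['m01']])/m['m00']
def cen(im,box,kind):
    x0,y0,x1,y1=box; s=im[y0:y1,x0:x1].astype(float); b,g,rr=s[...,0],s[...,1],s[...,2]
    if kind=='red': w=np.clip((rr-2.2*g-20),0,60)
    if kind=='green': w=np.clip((g-1.3*rr-5),0,30)
    if kind=='dark': L=s.sum(2); w=np.clip(np.median(L)*0.8-L,0,None)
    Y,X=np.mgrid[y0:y1,x0:x1]; return np.array([(w*X).sum(),(w*Y).sum()])/w.sum(), (w>0).sum()
def fit(obs,z0,z1,rad,g):   # obs {cam: pixel centroid}
    f=lambda p: np.concatenate([hullc(cyl(p[0],p[1],z0,z1,rad)[(0 if z1>z0 else 0):])-c for n,c in obs.items()])
    s=least_squares(f,g); return s.x,np.round(s.fun,2)
E
sed -i 's/hullc(cyl(p\[0\],p\[1\],z0,z1,rad)\[(0 if z1>z0 else 0):\])/hullc(proj(n,cyl(p[0],p[1],z0,z1,rad)))/' h.py
python3 - <<'E'
from h import *
t=cv2.imread('pics/topraw.png'); s=cv2.imread('pics/sceneraw.png')
for nm,kind,bt,bs,z0,z1,rad,g in [('pin','red',(354,202,374,222),(106,174,127,197),.044,.084,.009,(.46,-.27)),
  ('needle','green',(336,206,354,224),(134,174,154,196),.045,.074,.0065,(.46,-.2)),
  ('hole','dark',(236,165,248,175),(265,202,281,211),.1149,.115,.007,(.66,.14))]:
    ct,n1=cen(t,bt,kind); cs,n2=cen(s,bs,kind); print(nm,ct,n1,cs,n2)
    for o in ({'top':ct,'scene':cs},{'top':ct},{'scene':cs}): print('  ',*fit(o,z0,z1,rad,g))
d=np.load('top.npy')
# bat top and block top from depth
vv,uu=np.mgrid[150:235,195:385]
P=np.array([world('top',u,v,d[v,u]) for u,v in zip(uu.ravel(),vv.ravel())])
for lo,hi,nm,f in [(.105,.125,'bat',lambda P:P[:,1]>0),(.032,.045,'block',lambda P:P[:,1]<-.15)]:
    Q=P[(P[:,2]>lo)&(P[:,2]<hi)&f(P)]; R=cv2.minAreaRect((Q[:,:2]*1000).astype(np.float32)); print(nm,R,np.median(Q[:,2]),Q[:,:2].mean(0))
# cup rim 
Q=P[(P[:,2]>.145)&(P[:,2]<.17)&(P[:,1]>0)]; print('cup',cv2.minEnclosingCircle((Q[:,:2]*1000).astype(np.float32)))
E
```

```text
pin [364.58588549 211.53839325] 13 [114.98876953 181.79956055] 46
   [ 0.45455595 -0.28394809] [0.91 2.1  1.3  2.56]
   [ 0.46238183 -0.28216811] [-0. -0.]
   [ 0.44295165 -0.28864026] [-0. -0.]
needle [344.34831461 214.4741573 ] 6 [141.05034642 181.22401848] 16
   [ 0.45946139 -0.21146108] [0.51 0.77 1.35 2.2 ]
   [ 0.46241513 -0.2101583 ] [0. 0.]
   [ 0.4493569  -0.21570608] [-0. -0.]
hole [241.60422343 168.71185286] 7 [272.45611413 206.11019022] 20
   [0.66236976 0.12708226] [ 0.53  0.08  0.39 -0.05]
   [0.66289031 0.12886193] [-0.  0.]
   [0.66236111 0.12610441] [0. 0.]Traceback (most recent call last):
  File "<stdin>", line 11, in <module>
  File "h.py", line 6, in world
    c=r.calibration(n); K=np.array([[c['fx'],0,c['cx']],[0,c['fy'],c['cy']],[0,0,1]],float)
ValueError: time passes only in moves, steps and waits
```

```bash
python3 - <<'E'
s=open('h.py').read()
s=s.replace("c=r.calibration(n)","c=cal(n)").replace("def cap(","from functools import lru_cache\n@lru_cache(None)\ndef cal(n): return r.calibration(n)\ndef cap(",1)
s=s.replace("w=np.clip((rr-2.2*g-20),0,60)","w=((rr>3.2*g)&(rr>50)).astype(float)").replace("w=np.clip((g-1.3*rr-5),0,30)","w=((g>1.25*rr)&(g>1.1*b)&(g>35)).astype(float)")
open('h.py','w').write(s)
E
python3 - <<'E'
from h import *
t=cv2.imread('pics/topraw.png'); s=cv2.imread('pics/sceneraw.png')
print(s[179:196,117].tolist()); print(t[205:220,364].tolist())
for nm,kind,bt,bs,z0,z1,rad,g in [('pin','red',(354,202,374,222),(106,176,127,197),.044,.084,.009,(.46,-.27)),
  ('needle','green',(336,206,354,224),(134,174,154,196),.05,.074,.0065,(.46,-.2))]:
    ct,n1=cen(t,bt,kind); cs,n2=cen(s,bs,kind); print(nm,ct,n1,cs,n2)
    for o in ({'top':ct,'scene':cs},{'top':ct},{'scene':cs}):
        x,f=fit(o,z0,z1,rad,g); print('  ',x,f,[cv2.contourArea(cv2.convexHull(proj(n,cyl(*x,z0,z1,rad)).astype(np.float32))) for n in o])
d=np.load('top.npy')
vv,uu=np.mgrid[150:235,195:385]
P=np.array([world('top',u,v,d[v,u]) for u,v in zip(uu.ravel(),vv.ravel())])
for lo,hi,nm,f in [(.105,.125,'bat',lambda P:P[:,1]>0),(.032,.045,'block',lambda P:P[:,1]<-.15)]:
    Q=P[(P[:,2]>lo)&(P[:,2]<hi)&f(P)]; R=cv2.minAreaRect((Q[:,:2]*1000).astype(np.float32)); print(nm,R,np.median(Q[:,2]),Q[:,:2].mean(0))
Q=P[(P[:,2]>.145)&(P[:,2]<.17)&(P[:,1]>0)]; print('cup',cv2.minEnclosingCircle((Q[:,:2]*1000).astype(np.float32)))
E
```

```text
[[28, 44, 121], [23, 28, 124], [25, 32, 119], [19, 23, 80], [16, 23, 66], [21, 27, 72], [22, 25, 76], [16, 25, 75], [14, 23, 73], [15, 27, 77], [15, 23, 75], [15, 24, 75], [16, 22, 78], [36, 63, 113], [56, 113, 146], [52, 87, 117], [92, 126, 168]]
[[96, 137, 181], [108, 149, 192], [109, 151, 194], [113, 158, 200], [89, 123, 181], [42, 54, 164], [41, 50, 172], [42, 53, 175], [42, 51, 163], [37, 51, 126], [68, 121, 161], [104, 158, 202], [112, 156, 200], [108, 151, 194], [105, 147, 190]]
pin [364.625 211.5  ] 8 [115.64705882 184.05882353] 34
   [ 0.45919363 -0.28413753] [0.67 0.85 0.42 1.43] [36.920986821409315, 93.14911726099672]
   [ 0.46249785 -0.28233197] [-0. -0.] [36.86398292495869]
   [ 0.45293194 -0.285886  ] [-0.  0.] [92.58070446603233]
needle [343.88888889 214.66666667] 9 [142.2 183.9] 30
   [ 0.46295769 -0.21005394] [ 0.54 -0.44  0.45 -0.31] [16.698377397377044, 40.62201435735915]
   [ 0.46168495 -0.20787091] [-0. -0.] [16.667132360395044]
   [ 0.46400209 -0.2112728 ] [-0.  0.] [40.69767247524578]
bat ((584.418212890625, 146.30413818359375), (210.59124755859375, 212.03744506835938), 79.364501953125) 0.11397589457929902 [0.58121288 0.14627402]
block ((566.7235717773438, -258.46551513671875), (216.7854766845703, 277.3243713378906), 85.19379425048828) 0.03875819538353398 [ 0.47043856 -0.2478531 ]
cup ((582.3073120117188, 145.0286407470703), 26.484487533569336)
```

```bash
sed -i 's/rr>3.2\*g/rr>2.6*g/; s/rr>50/rr>40/' h.py; cat > m.py <<'E'
from h import *
from scipy.ndimage import gaussian_filter
def pin(t,s,bt,bs,z=0.008,g=(.46,-.28)):
    ct,n1=cen(t,bt,'red'); cs,n2=cen(s,bs,'red'); print('px',ct,n1,cs,n2)
    for o in ({'top':ct,'scene':cs},{'top':ct},{'scene':cs}): print('  pin',*fit(o,z+.036,z+.076,.009,g))
def sq(n,im,c,hw,z,mask,ang):  # fit rectangle outline by maximising gradient across it
    g=cv2.GaussianBlur(cv2.cvtColor(im,cv2.COLOR_BGR2GRAY).astype(np.float32),(0,0),1.0)
    t=np.linspace(-.85,.85,40)
    def edge(k,off,p):
        L=[]
        for sx,sy in ((1,0),(-1,0),(0,1),(0,-1)):
            if (sx,sy) not in mask: continue
            a=np.c_[np.where(sx,sx*(hw[0]+k),t*hw[0]) if sx else t*hw[0], np.full(40,sy*(hw[1]+k)) if sy else t*hw[1]]
            if sx: a=np.c_[np.full(40,sx*(hw[0]+k)),t*hw[1]]
            L.append(a)
        a=np.vstack(L); cs,sn=np.cos(p[2]),np.sin(p[2])
        W=np.c_[p[0]+a[:,0]*cs-a[:,1]*sn,p[1]+a[:,0]*sn+a[:,1]*cs,np.full(len(a),z)]
        q=proj(n,W).astype(np.float32); return cv2.remap(g,q[:,:1],q[:,1:],cv2.INTER_LINEAR).ravel()
    f=lambda p:-np.mean(np.abs(edge(-.002,0,p)-edge(.002,0,p)))
    from scipy.optimize import differential_evolution as de
    s=de(f,[(c[0]-.02,c[0]+.02),(c[1]-.02,c[1]+.02),(ang-.2,ang+.2)],seed=1,maxiter=60,polish=False); return np.round(s.x,4),round(s.fun,1)
ALL=[(1,0),(-1,0),(0,1),(0,-1)]
E
python3 - <<'E'
from m import *
t=cv2.imread('pics/topraw.png'); s=cv2.imread('pics/sceneraw.png')
pin(t,s,(354,202,374,222),(109,178,125,194))
for n,im in (('top',t),('scene',s)):
    print(n,'bat',sq(n,im,(.584,.146),(.105,.105),.115,ALL,-.18),'block',sq(n,im,(.462,-.247),(.03,.065),.04,ALL,0))
E
```

```text
px [364.38461538 211.61538462] 13 [116.54411765 184.98529412] 68
  pin [ 0.46049352 -0.28176962] [0.19 0.46 0.34 0.71]
  pin [ 0.46220853 -0.28140622] [-0. -0.]
  pin [ 0.45732216 -0.28299084] [-0.  0.]
top bat (array([ 0.585 ,  0.1457, -0.1852]), np.float64(-26.8)) block (array([ 0.4613, -0.2432, -0.0207]), np.float64(-19.9))
scene bat (array([ 0.5839,  0.1421, -0.1869]), np.float64(-25.4)) block (array([ 0.4607, -0.2474, -0.0278]), np.float64(-16.0))
```

>>> apply_moves(moves="0.4 10 -15 36 -7; 0.4 30 -40 62 -14; 0.4 50 -75 70 -21; 0.4 70 -110 70 -28; 0.4 90 -145 70 -35", grip_force=30)

```text
time: 1.12
eef_pos: [0.3373, 0.482, 0.3022]
tcp_rot: [-0.0, 0.475, 0.88, 0.001]
ft_force: [1.0, 0.4, 0.1]
finger_gap: 0.6
```

>>> apply_moves(moves="0.4 20 -36 0 -7; 0.4 40 -72 0 -14; 0.4 60 -108 0 -21; 0.4 80 -144 0 -28; 0.4 100 -180 0 -35")

```text
time: 1.53
eef_pos: [0.4379, 0.3001, 0.3025]
tcp_rot: [-0.0, 0.72, 0.694, 0.001]
ft_force: [1.1, 1.4, 0.4]
finger_gap: 0.606
```

>>> apply_moves(moves="0.4 0 -41 0 0; 0.4 0 -82 0 0; 0.4 0 -123 0 0; 0.4 0 -164 0 0; 0.4 0 -205 0 0")

```text
time: 1.95
eef_pos: [0.4374, 0.0931, 0.3026]
tcp_rot: [-0.0, 0.72, 0.694, 0.002]
ft_force: [1.7, -0.7, 0.9]
finger_gap: 0.596
```

>>> apply_moves(moves="0.4 5 -41 0 0; 0.4 10 -82 0 0; 0.4 14 -123 -30 0; 0.4 17 -164 -50 0; 0.4 19 -204 -60 0")

```text
time: 2.37
eef_pos: [0.4551, -0.0994, 0.2458]
tcp_rot: [-0.0, 0.72, 0.694, 0.002]
ft_force: [2.6, 1.6, -0.2]
finger_gap: 0.596
```

>>> apply_moves(moves="0.4 2 -41 -20 0; 0.4 4 -82 -40 0; 0.4 4 -123 -60 0; 0.4 4 -155 -80 0; 0.4 4 -167 -90 0")

```text
time: 2.78
eef_pos: [0.4582, -0.27, 0.1543]
tcp_rot: [-0.0, 0.72, 0.694, 0.001]
ft_force: [-0.5, 1.1, 0.6]
finger_gap: 0.597
```

>>> apply_moves(moves="0.4 2 -11 0 0; 0.4 2 -11 -30 0; 0.4 2 -11 -60 0; 0.4 2 -11 -70 0; 0.4 2 -11 -70 0")

```text
time: 3.2
eef_pos: [0.4589, -0.2805, 0.0825]
tcp_rot: [-0.002, 0.72, 0.694, 0.0]
ft_force: [-0.6, 0.3, 0.4]
finger_gap: 0.6
```

```bash
python3 - <<'E'
from h import *
s,_=cap('scene'); t,_=cap('top'); cv2.imwrite('pics/g1raw.png',s)
a=cv2.resize(s[120:220,60:180],(720,600),interpolation=cv2.INTER_CUBIC); cv2.imwrite('pics/g1.png',a)
print(r.get_obs()['eef_pos'])
E
```

```text
[ 0.46044924 -0.28126393  0.0851335 ]
```

View pics/g1.png

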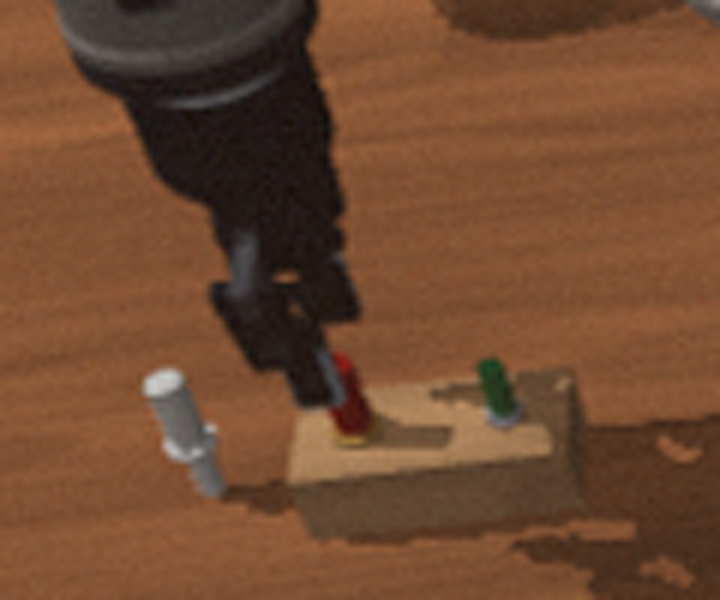

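The gripper straddles the red handle (image about (350,400)), the near finger in front of it; the needle and white look-alike are clear. Descend and grip.

>>> apply_moves(moves="0.4 0 0 -20 0; 0.4 0 0 -33 0; 0.4 0 0 -33 0; 0.8 0 0 -33 0; 0.9 0 0 -33 0", grip_force=40)

```text
time: 3.72
eef_pos: [0.4608, -0.2815, 0.0531]
tcp_rot: [0.0, 0.72, 0.694, 0.002]
ft_force: [-0.1, -1.4, 0.1]
finger_gap: 0.331
```

>>> apply_moves(moves="1 0 0 0 0; 1 0 0 0 0; 1 0 0 0 0; 1 0 0 0 0")

```text
time: 4.05
eef_pos: [0.4613, -0.2817, 0.0538]
tcp_rot: [0.001, 0.72, 0.694, 0.002]
ft_force: [-2.6, 1.1, 9.5]
finger_gap: 0.196
```

>>> apply_moves(moves="1 0 0 10 0; 1 0 0 30 0; 1 0 0 60 0; 1 0 0 95 0; 1 0 0 130 0")

```text
time: 4.47
eef_pos: [0.4604, -0.2819, 0.1855]
tcp_rot: [0.0, 0.721, 0.693, 0.001]
ft_force: [0.7, 1.2, -0.1]
finger_gap: 0.201
```

>>> apply_moves(moves="1 10 20 20 7; 1 30 55 25 14; 1 50 90 25 21; 1 70 125 25 28; 1 85 160 25 35")

```text
time: 4.88
eef_pos: [0.5465, -0.12, 0.2117]
tcp_rot: [0.001, 0.476, 0.879, 0.002]
ft_force: [1.1, -0.1, -0.2]
finger_gap: 0.193
```

>>> apply_moves(moves="1 15 36 0 7; 1 30 72 0 14; 1 45 108 0 21; 1 60 144 0 28; 1 65 170 0 35")

```text
time: 5.3
eef_pos: [0.6127, 0.0537, 0.2124]
tcp_rot: [0.0, 0.186, 0.983, 0.002]
ft_force: [0.4, 0.1, -1.4]
finger_gap: 0.195
```

```bash
python3 - <<'E'
from h import *
s,_=cap('scene'); t,_=cap('top'); o=r.get_obs(); print(o['eef_pos'],o['finger_gap'],o['ft_force'])
n=proj('scene',np.array([o['eef_pos']]))[0]; print(n)
u,v=map(int,n); a=s[v-60:v+50,u-70:u+80]; cv2.imwrite('pics/g2.png',cv2.resize(a,None,fx=5,fy=5,interpolation=cv2.INTER_CUBIC)); cv2.imwrite('pics/g2raw.png',s)
E
```

```text
[0.61205986 0.05545478 0.21200579] 0.19046133259468412 [ 0.76899974 -0.18455881 -0.98081679]
[239.73437745 167.02522046]
```

View pics/g2.png

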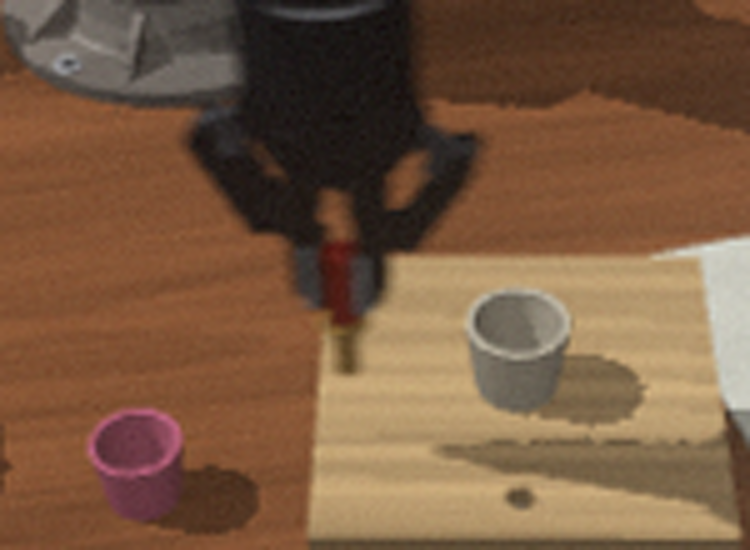

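The pin is held upright; the bat hole shows at crop (519,497), the cup at (519,350), nothing disturbed. Move round beside the cup to above the hole.

>>> apply_moves(moves="1 40 10 0 5; 1 50 40 0 11; 1 50 73 0 11; 1 50 73 -25 11; 1 50 73 -38 11")

```text
time: 5.82
eef_pos: [0.6615, 0.1301, 0.173]
tcp_rot: [-0.001, 0.088, 0.996, 0.002]
ft_force: [-0.6, -0.4, -2.1]
finger_gap: 0.2
```

>>> apply_moves(moves="1 0 0 0 0; 1 0 0 0 0")

```text
time: 5.98
eef_pos: [0.661, 0.1288, 0.1729]
tcp_rot: [-0.001, 0.089, 0.996, 0.001]
ft_force: [-0.7, 0.8, -0.0]
finger_gap: 0.198
```

```bash
python3 - <<'E'
from h import *
s,_=cap('scene'); t,_=cap('top'); o=r.get_obs(); print(o['eef_pos'],o['tcp_rot'],o['ft_force'])
p=o['eef_pos']; P=np.array([p,p-[0,0,.0455],p-[0,0,.0135],[.6618,.1284,.115]])
for n,im in(('scene',s),('top',t)):
    q=proj(n,P); print(n,q.round(1).tolist()); u,v=map(int,q[1])
    cv2.imwrite(f'pics/i_{n}raw.png',im)
a=[]
for n,im in(('scene',s),('top',t)):
    u,v=map(int,proj(n,P)[1]); print(u,v); a.append(cv2.resize(im[v-30:v+20,u-25:u+25],(400,400),interpolation=cv2.INTER_CUBIC))
cv2.imwrite('pics/i1.png',np.hstack(a))
E
```

```text
[0.66193588 0.12884598 0.17424408] [7.88500087e-07 8.89721534e-02 9.96032065e-01 2.02013498e-03] [ 0.03435188  0.41410091 -0.18769122]
scene [[274.2, 189.0], [273.7, 202.0], [274.0, 193.0], [273.3, 205.8]]
top [[240.9, 164.5], [241.5, 168.0], [241.1, 165.5], [241.8, 169.0]]
273 202
241 167
```

View pics/i1.png

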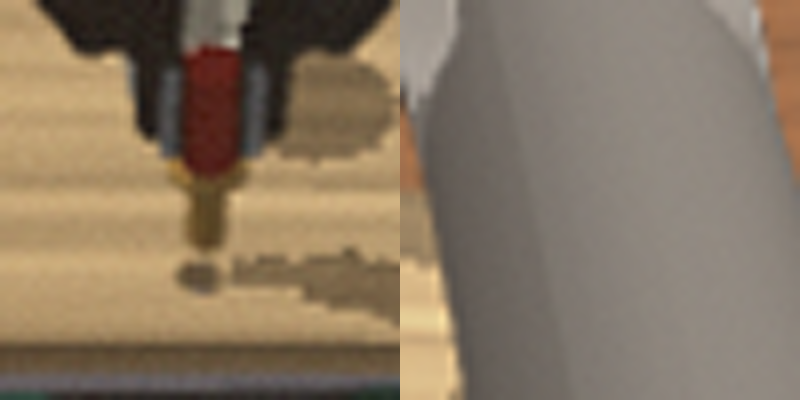

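Left: nose at raw about (273.2,202.4), hole at (272.6,205.9): lateral offset about 1 mm in y; x within a couple of mm. Probe down gently.

>>> apply_moves(moves="1 0 -1 -6 0; 1 0 -1 -10 0; 1 0 -1 -13 0; 1 0 -1 -15 0; 1 0 -1 -15 0")

```text
time: 6.5
eef_pos: [0.6619, 0.1277, 0.1589]
tcp_rot: [-0.0, 0.089, 0.996, 0.002]
ft_force: [-0.1, 0.3, 0.3]
finger_gap: 0.194
```

>>> apply_moves(moves="1 0 0 -2 0; 1 0 0 -3 0; 1 0 0 -3 0")

```text
time: 6.75
eef_pos: [0.662, 0.1278, 0.1558]
tcp_rot: [0.0, 0.089, 0.996, 0.002]
ft_force: [0.8, 0.7, 0.4]
finger_gap: 0.198
```

>>> apply_moves(moves="1 0 0 -3 0; 1 0 0 -6 0; 1 0 0 -6 0; 1 0 0 -6 0")

```text
time: 7.08
eef_pos: [0.6621, 0.1278, 0.1496]
tcp_rot: [-0.0, 0.089, 0.996, 0.002]
ft_force: [0.9, 0.0, -0.7]
finger_gap: 0.195
```

>>> apply_moves(moves="1 0 0 -2 0; 1 0 0 -4 0; 1 0 0 -5 0; 1 0 0 -5 0")

```text
time: 7.42
eef_pos: [0.6624, 0.1278, 0.1449]
tcp_rot: [0.0, 0.089, 0.996, 0.002]
ft_force: [0.6, -0.7, 7.4]
finger_gap: 0.195
```

The nose met the plate at TCP z≈0.1455 (as predicted). Sweep along the arc in +y under light pressure.

>>> apply_moves(moves="1 0.2 1 0 0; 1 0.4 2 0 0; 1 0.6 3 0 0; 1 0.8 4 0 0; 1 0.8 4 0 0")

```text
time: 7.83
eef_pos: [0.6632, 0.1309, 0.145]
tcp_rot: [0.0, 0.089, 0.996, 0.002]
ft_force: [-0.9, -4.0, 6.1]
finger_gap: 0.197
```

>>> apply_moves(moves="1 0.1 0.5 0 0; 1 0.2 1 0 0; 1 0.3 1.5 0 0; 1 0.3 1.5 0 0")

```text
time: 8.17
eef_pos: [0.6635, 0.1318, 0.145]
tcp_rot: [0.0, 0.089, 0.996, 0.001]
ft_force: [-1.3, -4.8, 5.1]
finger_gap: 0.195
```

>>> apply_moves(moves="1 0.2 1 -0.4 0; 1 0.3 2 -0.4 0; 1 0.3 2 -0.4 0; 1 0.3 2 -0.4 0")

```text
time: 8.5
eef_pos: [0.6638, 0.1329, 0.1449]
tcp_rot: [0.0, 0.09, 0.996, 0.001]
ft_force: [-1.0, -5.7, 7.4]
finger_gap: 0.193
```

>>> apply_moves(moves="1 0.1 1.5 -0.2 0; 1 0.2 2.5 -0.2 0; 1 0.2 2.5 -0.2 0; 1 0.2 2.5 -0.2 0")

```text
time: 8.83
eef_pos: [0.6641, 0.1346, 0.1448]
tcp_rot: [0.0, 0.09, 0.996, 0.0]
ft_force: [-0.8, -5.9, 6.3]
finger_gap: 0.198
```

>>> apply_moves(moves="1 0.1 1.5 -0.3 0; 1 0.2 2.5 -0.3 0; 1 0.2 2.5 -0.3 0; 1 0.2 2.5 -0.3 0")

```text
time: 9.17
eef_pos: [0.6644, 0.1362, 0.1448]
tcp_rot: [0.0, 0.09, 0.996, -0.0]
ft_force: [-1.9, -5.2, 7.4]
finger_gap: 0.196
```

>>> apply_moves(moves="1 -0.6 1.5 -0.3 0; 1 -1 2.5 -0.3 0; 1 -1 2.5 -0.3 0; 1 -1 2.5 -0.3 0")

```text
time: 9.5
eef_pos: [0.6639, 0.1379, 0.1448]
tcp_rot: [0.001, 0.091, 0.996, -0.0]
ft_force: [1.0, -5.9, 5.6]
finger_gap: 0.195
```

>>> apply_moves(moves="1 -0.1 1.5 -0.4 0; 1 -0.1 2.5 -0.4 0; 1 -0.1 2.5 -0.4 0; 1 -0.1 2.5 -0.4 0")

```text
time: 9.83
eef_pos: [0.6639, 0.1407, 0.1443]
tcp_rot: [0.001, 0.091, 0.996, -0.0]
ft_force: [2.7, -1.6, 1.5]
finger_gap: 0.197
```

Vertical and side force fell away together: the nose is over a plate hole. Press down there.

>>> apply_moves(moves="1 -0.3 0 -0.7 0; 1 -0.3 0 -1.5 0; 1 -0.3 0 -2 0; 1 -0.3 0 -2 0")

```text
time: 10.17
eef_pos: [0.6637, 0.141, 0.1422]
tcp_rot: [0.001, 0.09, 0.996, -0.0]
ft_force: [2.5, 0.2, 1.1]
finger_gap: 0.196
```

>>> apply_moves(moves="1 0.3 0 -2 0; 1 0.4 0 -4 0; 1 0.4 0 -5 0; 1 0.4 0 -5 0")

```text
time: 10.5
eef_pos: [0.6641, 0.1411, 0.1371]
tcp_rot: [0.001, 0.09, 0.996, -0.0]
ft_force: [1.4, 0.3, 4.1]
finger_gap: 0.202
```

>>> apply_moves(moves="1 0 0 -1.5 0; 1 0 0 -3 0; 1 0 0 -4 0; 1 0 0 -4 0")

```text
time: 10.83
eef_pos: [0.6643, 0.1411, 0.1332]
tcp_rot: [0.001, 0.09, 0.996, 0.0]
ft_force: [1.1, -0.5, 5.6]
finger_gap: 0.195
```

>>> apply_moves(moves="1 0 0 -1.5 0; 1 0 0 -3 0; 1 0 0 -3.5 0; 1 0 0 -3.5 0")

```text
time: 11.17
eef_pos: [0.6643, 0.1411, 0.1298]
tcp_rot: [0.001, 0.09, 0.996, 0.0]
ft_force: [0.4, -0.0, 6.9]
finger_gap: 0.198
```

>>> apply_moves(moves="1 0 0 -1 0; 1 0 0 -1.5 0; 1 0 0 -1.5 0")

```text
time: 11.42
eef_pos: [0.6643, 0.1411, 0.1285]
tcp_rot: [0.001, 0.091, 0.996, 0.0]
ft_force: [-0.5, -1.0, 6.7]
finger_gap: 0.195
```

>>> apply_moves(moves="1 0 0 -0.7 0; 1 0 0 -1.2 0; 1 0 0 -1.2 0")

```text
time: 11.67
eef_pos: [0.6645, 0.1411, 0.1277]
tcp_rot: [0.002, 0.091, 0.996, 0.0]
ft_force: [-0.7, -0.5, 10.2]
finger_gap: 0.197
```

>>> apply_moves(moves="1 0 0 -0.7 0; 1 0 0 -1 0; 1 0 0 -1 0")

```text
time: 11.92
eef_pos: [0.6647, 0.141, 0.1272]
tcp_rot: [0.002, 0.091, 0.996, 0.001]
ft_force: [-0.8, 0.2, 11.4]
finger_gap: 0.197
```

>>> apply_moves(moves="0.75 0 0 0 0; 0.6 0 0 0 0; 0.45 0 0 0 0; 0.4 0 0 0 0; 0.4 0 0 0 0")

```text
time: 12.33
eef_pos: [0.6645, 0.1411, 0.1269]
tcp_rot: [0.001, 0.091, 0.996, 0.0]
ft_force: [-0.4, 0.2, -0.4]
finger_gap: 0.602
```

>>> apply_moves(moves="0.4 0 0 10 0; 0.4 0 0 35 0; 0.4 0 0 65 0; 0.4 0 0 95 0; 0.4 0 0 130 0")

```text
time: 12.75
eef_pos: [0.6639, 0.1408, 0.2582]
tcp_rot: [0.001, 0.091, 0.996, 0.0]
ft_force: [0.5, 0.2, 0.0]
finger_gap: 0.601
```

>>> apply_moves(moves="0.4 0 -40 10 0; 0.4 0 -80 10 0; 0.4 0 -120 10 0; 0.4 0 -160 10 0; 0.4 0 -200 10 0")

```text
time: 13.17
eef_pos: [0.6635, -0.061, 0.2693]
tcp_rot: [0.001, 0.091, 0.996, 0.0]
ft_force: [0.7, 0.7, -0.6]
finger_gap: 0.601
```

```bash
python3 - <<'E'
from h import *
s,_=cap('scene'); t,_=cap('top'); o=r.get_obs(); print(o['time'],o['eef_pos'],o['ft_force'])
a=cv2.resize(s[140:230,210:330],(533,400),interpolation=cv2.INTER_CUBIC)
b=cv2.resize(t[150:240,190:250],(267,400),interpolation=cv2.INTER_CUBIC)
cv2.imwrite('pics/f.png',np.hstack([a,b]))
for z in (.083,.086,.09):
  for c,im,box in (('scene',s,(262,180,290,212)),):
    cc,n=cen(im,box,'red'); print(z,cc,n,fit({c:cc},z+.036,z+.076,.009,(.66,.14)))
E
```

```text
13.2667 [ 0.66290532 -0.06772344  0.26972628] [-0.52429507 -0.02092853 -0.05775006]
0.083 [277.82857143 195.51428571] 35 (array([0.65211636, 0.14107871]), array([0., 0.]))
0.086 [277.82857143 195.51428571] 35 (array([0.6548991 , 0.14033707]), array([-0., -0.]))
0.09 [277.82857143 195.51428571] 35 (array([0.65860952, 0.1393482 ]), array([0., 0.]))
```

View pics/f.png

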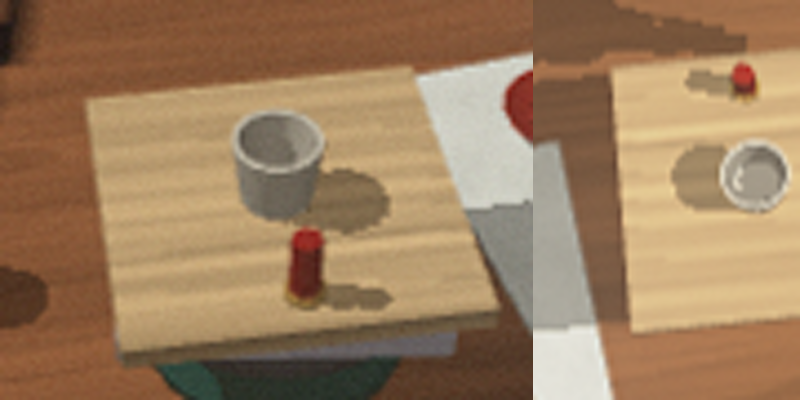

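```bash
python3 - <<'E'
from h import *
for x in(.662,.6643):
  for dz in (0,.005):
    a=proj('scene',cyl(x,.1411,.115+dz,.119+dz,.012)); b=proj('scene',cyl(x,.1411,.119+dz,.159+dz,.009)); print(x,dz,'collar bottom v',a[:,1].max().round(1),'handle top v',b[:,1].min().round(1),'u',a[:,0].mean().round(1))
    b=proj('top',cyl(x,.1411,.119+dz,.159+dz,.009)); a=proj('top',cyl(x,.1411,.115+dz,.119+dz,.012)); print('  top',b[:,1].min().round(1),a[:,1].max().round(1),a[:,0].mean().round(1))
print(150+np.array([63,98])/4.44-.5,190+744/4.44-.5)
E
```

```text
0.662 0 collar bottom v 208.8 handle top v 190.1 u 278.4
  top 163.6 172.7 238.1
0.662 0.005 collar bottom v 207.4 handle top v 188.7 u 278.5
  top 163.2 172.4 238.1
0.6643 0 collar bottom v 209.5 handle top v 190.8 u 278.6
  top 162.9 172.1 238.0
0.6643 0.005 collar bottom v 208.1 handle top v 189.3 u 278.7
  top 162.5 171.7 238.0
[163.68918919 171.57207207] 357.06756756756755
```

```bash
python3 -c "
from cell import r
o=r.get_obs();print(o['time'],o['ft_force']);print(r.job_done())"
```

```text
13.2667 [-0.52429507 -0.02092853 -0.05775006]
the job is handed in; nothing more can be done
None
```

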